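Find the sleeve that fits the leaning gauge pin

ROBOT

A 6-joint arm with a two-finger parallel gripper is mounted at the origin on the work surface. World frame = base frame: x ahead of the robot, y to its left, z up, the work surface at z = 0. Lengths are in m, angles in rad, forces in N, time in s.
With the tool pointing down it reaches from about 0.325 to 0.9 m from the base axis. Payload 3.5 kg.
Tool frame: the origin (TCP) lies at the very end of the fingers, on their centre line; the grasp point (between the pads) lies 19 mm behind it; z points along the fingers, y is the line along which they close (so a half turn about z gives the same grasp; the last joint's range is limited). The gripper opens to 85 mm and grips with 20 to 120 N. Pads are 22 mm wide; open, the fingers measure 114 mm over their backs; the gripper's body (76 mm by 85 mm) begins 54 mm behind the grasp point. The pads swing forward as they close: fully open they stand 13 mm farther back than shut.
Start: joints at [1.138, 0.276, -0.026, 1.268, 0, 1.467], TCP at [0.202, 0.591, 0.231] pointing down, gripper open.
Joint ranges: [-3.12, 3.12], [-0.85, 1.88], [-1.08, 1.24], [-1.95, 2.15], [-1.57, 1.53], [-3.14, 3.14]. Speed limits (rad/s): [2.57, 2.57, 3.14, 3.14, 3.14, 3.14].

INTERFACE

Orientations are given as a rotation vector (axis times angle).
In Python, from rig import readout, viewer, ticket gives the robot as it stands.
- The arm moves only by the tool step_arm, never from a script. Its argument "targets" is text: rows parted by semicolons, each of 7 numbers parted by spaces: the shift along the tool's x, y, z scaled (see below), then the turn, a rotation vector about the tool's x, y, z scaled (see below), then the opening, from -1 (shut) to 1 (fully open). A call has 1 to 12 rows; each row shifts and turns the commanded pose from where the row before left it, along the tool's axes as they then stand; what a row does not reach is not made up. The controller multiplies each number of a shift by 0.03 m and each number of a turn by 60 degrees. A row lasts 1/10 s, in which the tool goes at most 50 mm and 8.59 degrees, less where a joint would pass 70% of its speed; a pose out of reach is approached as far as the arm can. A call with a number of a shift or a turn outside -1 to 1 is refused whole. A call with a gripper value outside its range is refused whole. The fingers move at their own pace and stop on an object; "grip_force" is the grip in N (left out, the last holds). Time passes only in rows, so rows that do not move let the fingers close. It gives the time, the measured TCP pose, the force, the opening and the grip force at its end, in the units of the state.
- readout.sense(): the state, without advancing time (a new reading comes with each control period).
- viewer.grab_frame(name): name is "scene" or "side" or "wrist"; returns a dict with "img" (384x512x3 uint8, red, green, blue), "range_z" (384x512 float32, m along the optical axis (not along the pixel's ray), 0 where there is no reading), "fx", "fy", "cx", "cy" (pixels), "distortion" ([k1, k2, p1, p2, k3] as OpenCV has them; the pictures are not rectified), "eye" and "rotation" of the camera in the world; the wrist camera has in their place "T_tool_cam" (4x4, takes a point from camera to tool coordinates, whose origin is the TCP and whose axes are the flange's). Camera axes: x right, y down, z forward; pixel columns grow to the right and rows downward; lengths in m; the calibration is good to about 2 mm. A picture is of the moment at which its call begins: read the wrist's pose just before it.
- ticket.job_done(): hands the job in; it is judged then, once.
The state is a dict: "t": time; "joint_positions": joint angles; "qvel": joint speeds; "tau": joint torques, N m; "tcp_pos": TCP position; "eef_rot": TCP orientation; "ft_force": force on the tool from outside, world axes, zero at the start; "wrist_torque": the same for the moment, N m; "finger_gap": finger opening in m; "gripper_force": force on a finger pad.
Only numpy, scipy, OpenCV 4.12 (cv2) and the standard library are available. Lean on these libraries where they do the work, as an engineer would, in place of code of your own. Each camera call takes 0.05 s, during which the arm holds its last target. There are 200 camera calls.

TASK

Only one of the three capped aluminium sleeves is bored right, and they look alike: find it by sliding them, open end first and without forcing, down the gauge pin that leans out of the small green vice, where a bad one stops well short of the collar. Leave the good sleeve on the pin, fully home against the collar, and put the two bad ones in the empty slatted basket beside the vice. Set the sleeves down rather than dropping them, and leave the other things on the bench where they are.

Things in the scene. Friction and masses are not known exactly. Their poses are not given: they have to be found in the camera images.
- sleeve_a: Capped aluminium sleeve: plain cylinder 54 mm in diameter, 90 mm tall, flat cap on top, open at the bottom; bore 39 mm in diameter, 80 mm deep if sound. All three look alike; a faulty one has a narrower step hidden 20 to 40 mm up its bore. Stands on the bench, open end down. Origin: centre of the open end; z along its axis to the cap.
- sleeve_b: Capped aluminium sleeve: plain cylinder 54 mm in diameter, 90 mm tall, flat cap on top, open at the bottom; bore 39 mm in diameter, 80 mm deep if sound. All three look alike; a faulty one has a narrower step hidden 20 to 40 mm up its bore. Stands on the bench, open end down. Origin: centre of the open end; z along its axis to the cap.
- sleeve_c: Capped aluminium sleeve: plain cylinder 54 mm in diameter, 90 mm tall, flat cap on top, open at the bottom; bore 39 mm in diameter, 80 mm deep if sound. All three look alike; a faulty one has a narrower step hidden 20 to 40 mm up its bore. Stands on the bench, open end down. Origin: centre of the open end; z along its axis to the cap.
- pin: Fixed steel gauge pin, 36 mm in diameter, 70 mm long, the last 12 mm tapering to 22 mm. Leans 25 degrees from vertical, roughly towards the robot. Origin: centre of the upper face of its collar (60 mm in diameter), 98 mm above the bench; z along the pin to its tip. Fully home, a sleeve's mouth is at z = 0 here; a faulty one stops with its mouth 20 to 45 mm up.
- vice: Green toolmaker's vice that holds the pin, fixed, base 130 x 170 mm, jaws 80 mm high, a screw end 92 mm out on its +y side. Origin: centre of its underside; the pin leans to its -x.
- basket: Open blue plastic basket with slatted sides, to the left or right of the vice, fixed, 210 x 230 mm (x, y) and 65 mm high outside, walls and floor 5 mm, empty. Origin: centre of its underside.
- plate: Bystander, fixed: grey surface plate 210 x 210 x 50 mm on the vice's other side. Origin: centre of its underside.
- vblock: Bystander: steel V-block 60 x 50 x 39 mm on the surface plate. Origin: centre of its underside.
- squeeze: Bystander: white squeeze bottle, 56 mm in diameter, 160 mm tall, beyond the vice. Origin: centre of its underside.
- stone: Bystander: dark honing stone 90 x 34 x 24 mm, flat on the bench. Origin: centre of its underside.
- brush: Bystander: brush 200 mm long lying on the bench, near the robot.
There are look-alikes about, which are no part of the job. What is shaped like the vice but purple is not meant. What is shaped like the sleeve_c but turquoise is not meant.

How it is judged:
By the outcome, as a careful person would: the job done as asked, in the order asked, and still so for the second after the job is handed in, with the robot touching nothing.
It also fails if it takes over 72 s, if anything falls off the work surface, if the arm or the gripper's body presses on something with over 40 N, if the wrist force passes 120 N, or if a joint passes its speed limit or range.

## Working session

There is one attempt and no reset: what is moved stays moved. The work goes in short steps, Python scripts to look and compute and a tool call to move; the robot and the scene stay as the last step left them, time stands still between calls to the robot, and variables do not carry over. Pictures are saved under pics/ and viewed, at most 10 in all, crops included, and the job is handed in when it is done.

Besides the shell and the picture viewer there is one more tool, called after "Emit:" by a JSON object that holds its "fn" and its "kwargs", one argument or row to a line. step_arm: Moves the arm, as the interface text tells. Shifts and turns lie within -1 to 1; 1 stands for 0.03 m of shift or 60 degrees of turn. Its arguments: {"type":"object","properties":{"targets":{"type":"string"},"grip_force":{"type":"number"}},"required":["targets"]}

```bash
ls; mkdir -p pics; cat > h.py <<'E'
import numpy as np, cv2
from scipy.spatial.transform import Rotation as R
from rig import readout, viewer, ticket
def grab(n):
    s=readout.sense(); f=viewer.grab_frame(n)
    if n=='wrist':
        T=np.array(f['T_tool_cam']); Rt=R.from_rotvec(s['eef_rot']).as_matrix()
        f['C']=Rt@T[:3,3]+np.array(s['tcp_pos']); f['R']=Rt@T[:3,:3]
    else:
        f['C']=np.array(f['eye']); f['R']=np.array(f['rotation'])
        if f['R'].shape!=(3,3): print('rot shape',f['R'].shape)
    f['K']=np.array([[f['fx'],0,f['cx']],[0,f['fy'],f['cy']],[0,0,1.]]); f['D']=np.array(f['distortion'],float)
    return f
def cloud(f):
    h,w=f['range_z'].shape; u,v=np.meshgrid(np.arange(w),np.arange(h))
    n=cv2.undistortPoints(np.stack([u,v],-1).reshape(-1,1,2).astype(np.float64),f['K'],f['D']).reshape(h,w,2)
    d=np.dstack([n,np.ones((h,w))]); return (d*f['range_z'][...,None])@f['R'].T+f['C']
def ray(f,u,v):
    n=cv2.undistortPoints(np.array([[[u,v]]],float),f['K'],f['D'])[0,0]; return f['R']@np.array([n[0],n[1],1.])
def onplane(f,u,v,z):
    d=ray(f,u,v); return f['C']+d*(z-f['C'][2])/d[2]
def save(f,n): cv2.imwrite(n,f['img'][:,:,::-1])
E
python3 - <<'E'
from h import *
ims=[]
for n in ['scene','side','wrist']:
    f=grab(n); print(n,f['C'].round(3),f['R'].round(3).tolist(),f['fx'],(f['range_z']>0).mean()); ims.append(f['img'])
    np.savez('/tmp/'+n+'.npz',**{k:f[k] for k in ['img','range_z','C','R','K','D']})
    save(f,f'pics/{n}0.png')
cv2.imwrite('pics/all0.png',cv2.resize(np.hstack(ims[:2]),(800,300))[:,:,::-1])
print(readout.sense())
E
```

```text
pics
rot shape (3,)
scene [ 1.144 -0.423  1.096] [-2.216, -1.247, 0.433] 458.0871088809491 0.9961395263671875
rot shape (3,)
side [ 0.192 -1.069  0.827] [-2.155, 0.303, -0.139] 484.808135218866 0.9958902994791666
wrist [0.138 0.613 0.373] [[0.325, 0.912, 0.25], [0.946, -0.313, -0.087], [-0.001, 0.265, -0.964]] 320.20816785390787 0.9958750406901041
{'t': 0.15, 'joint_positions': array([ 1.13758118e+00,  2.76980489e-01, -2.75445763e-02,  1.26800663e+00,
        1.59568522e-05,  1.46738434e+00]), 'qvel': array([-0.00059961, -0.00205896,  0.00280215,  0.00030158, -0.00023116,
       -0.00061699]), 'tau': array([ 6.99275715e-04, -4.46058798e+01,  2.95638549e+01,  1.05241788e-02,
       -8.60744035e-05,  9.01340869e-07]), 'tcp_pos': array([0.20216822, 0.5907622 , 0.23041282]), 'eef_rot': array([-5.15630726e-01, -3.09850535e+00,  2.62133547e-03]), 'ft_force': array([-0.14950395,  0.75444174, -0.49945461]), 'wrist_torque': array([ 0.00099826, -0.05928105,  0.04133455]), 'gripper_force': 0.0, 'finger_gap': 0.0852507801512815}
```

```bash
sed -i "s/^        if f\['R'\].*/        if f['R'].shape==(3,): f['R']=R.from_rotvec(f['R']).as_matrix()/" h.py; cat >> h.py <<'E'
def load(n): 
    f=dict(np.load('/tmp/'+n+'.npz')); f['R']=f['R'] if f['R'].shape==(3,3) else R.from_rotvec(f['R']).as_matrix(); return f
E
echo
```

```text
(no output)
```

View pics/scene0.png

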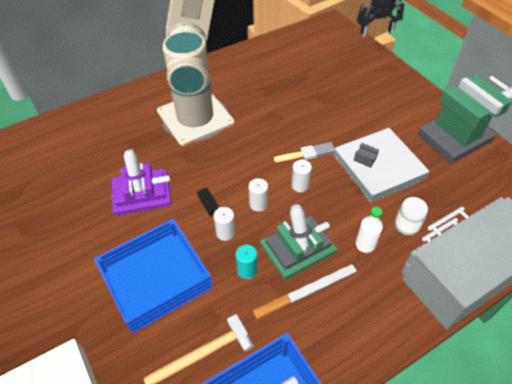

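View pics/side0.png

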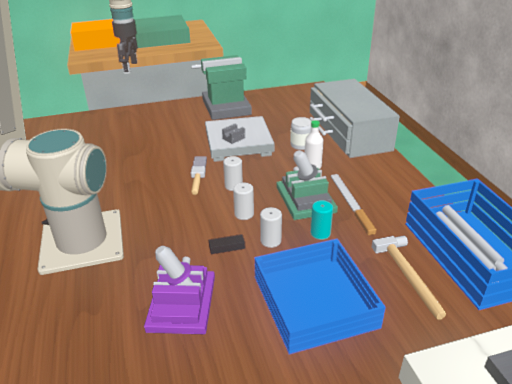

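The scene view shows these candidates:
- **Sleeves:** white ones at (302,176), (258,194) and (224,223). The turquoise one at (246,261) and the jar at (410,215) are not meant.
- **Vice:** the small green one at (298,238). The purple one at (140,185) and the big one at (468,115) are not meant.
- **Basket:** the empty one at (152,272). The one at (265,370) holds rods.

Next I measure these from both views.

```bash
cat > m.py <<'E'
from h import *
S=load('scene');Q=load('side')
pix={'scene':[(302,176),(258,194),(224,223)],'side':[(233,173),(243,201),(271,227)]}
def proj(f,P): return cv2.projectPoints(np.array(P,float).reshape(-1,3),cv2.Rodrigues(f['R'].T)[0],-f['R'].T@f['C'],f['K'],f['D'])[0][:,0]
cl={'scene':cloud(S),'side':cloud(Q)}
for n,f in (('scene',S),('side',Q)):
    c=cl[n]; print(n,'bench z',np.median(c[250:300,20:60,2]))
    hsv=cv2.cvtColor(f['img'],cv2.COLOR_RGB2HSV)
    for u,v in pix[n]:
        p=c[v,u]; m=(np.hypot(c[...,0]-p[0],c[...,1]-p[1])<0.06)&(c[...,2]>0.01)&(c[...,2]<0.12)&(hsv[...,1]<60)
        z=c[m]; zt=np.percentile(z[:,2],97); t=m&(abs(c[...,2]-zt)<0.006)
        (a,b),_=cv2.minEnclosingCircle(c[t][:,:2].astype(np.float32)); 
        print((u,v),'ztop',np.median(c[t][:,2]).round(4),'median',np.median(c[t][:,:2],0).round(4),'circle',round(a,4),round(b,4),round(_,4),t.sum())
# basket & vice & pin
P=np.vstack([cl['scene'].reshape(-1,3),cl['side'].reshape(-1,3)]);C=np.vstack([S['img'].reshape(-1,3),Q['img'].reshape(-1,3)])
H=cv2.cvtColor(C[None].astype(np.uint8),cv2.COLOR_RGB2HSV)[0]
g0=cl['scene'][238,298]; b0=cl['scene'][272,152]; print('pinpix',g0,'basket',b0)
near=np.hypot(P[:,0]-b0[0],P[:,1]-b0[1])<.2
b=near&(H[:,0]>100)&(H[:,0]<125)&(H[:,1]>150)&(P[:,2]>.045)&(P[:,2]<.08)
r=cv2.minAreaRect(P[b][:,:2].astype(np.float32)); print('basket rect',r,P[b][:,2].max())
near=np.hypot(P[:,0]-g0[0],P[:,1]-g0[1])<.16
g=near&(H[:,0]>60)&(H[:,0]<85)&(H[:,1]>80)&(P[:,2]<.03)&(P[:,2]>.005)
print('vice base',cv2.minAreaRect(P[g][:,:2].astype(np.float32)),g.sum())
w=(np.hypot(P[:,0]-g0[0],P[:,1]-g0[1])<.1)&(P[:,2]>.1)&(H[:,1]<60)
print('pin pts',w.sum())
for z in np.arange(.1,.19,.01):
    k=w&(abs(P[:,2]-z)<.005); print(z.round(3),k.sum(),P[k].mean(0).round(4) if k.sum() else '',np.ptp(P[k],0).round(3) if k.sum() else '')
np.savez('/tmp/pin.npz',P=P[w])
E
python3 m.py
python3 - <<'E'
import cv2
a=cv2.imread('pics/scene0.png')[150:290,190:350];b=cv2.imread('pics/side0.png')[140:260,200:360]
import numpy as np
cv2.imwrite('pics/crop0.png',np.hstack([cv2.resize(a,(400,350),interpolation=2),cv2.resize(b,(400,350),interpolation=2)]))
E
```

```text
scene bench z -0.0005994022029721657
(302, 176) ztop 0.0887 median [0.4468 0.1368] circle 0.4476 0.1365 0.0274 185
(258, 194) ztop 0.0887 median [ 0.4427 -0.0097] circle 0.441 -0.0112 0.0273 197
(224, 223) ztop 0.0887 median [ 0.48   -0.1423] circle 0.4795 -0.1412 0.0273 229
side bench z 0.0012896960624509957
(233, 173) ztop 0.0915 median [0.4469 0.1354] circle 0.4467 0.1369 0.029 144
(243, 201) ztop 0.0914 median [ 0.4418 -0.0117] circle 0.4431 -0.0085 0.0282 176
(271, 227) ztop 0.0912 median [ 0.4803 -0.1432] circle 0.4795 -0.1415 0.0279 218
pinpix [ 0.65018921 -0.01396336  0.09577129] basket [ 0.48853201 -0.37131538  0.00079009]
basket rect ((0.5125910043716431, -0.3709861636161804), (0.2146833837032318, 0.23383326828479767), 2.1193888187408447) 0.06992987864347178
vice base ((0.6314064264297485, 0.003573209047317505), (0.17176100611686707, 0.13052377104759216), 88.95690155029297) 1007
pin pts 828
0.1 102 [ 0.6429 -0.0019  0.1027] [0.047 0.058 0.005]
0.11 181 [ 0.6417 -0.0021  0.1093] [0.052 0.053 0.01 ]
0.12 88 [ 0.627  -0.003   0.1205] [0.038 0.037 0.01 ]
0.13 88 [ 0.6238 -0.003   0.1302] [0.04  0.034 0.01 ]
0.14 97 [ 0.6181 -0.0036  0.1403] [0.038 0.031 0.01 ]
0.15 108 [ 0.6121 -0.0015  0.1504] [0.039 0.033 0.01 ]
0.16 148 [0.6077 0.0028 0.16  ] [0.033 0.03  0.01 ]
0.17 16 [0.6106 0.0047 0.1666] [0.014 0.021 0.004]
0.18 0
```

View pics/crop0.png

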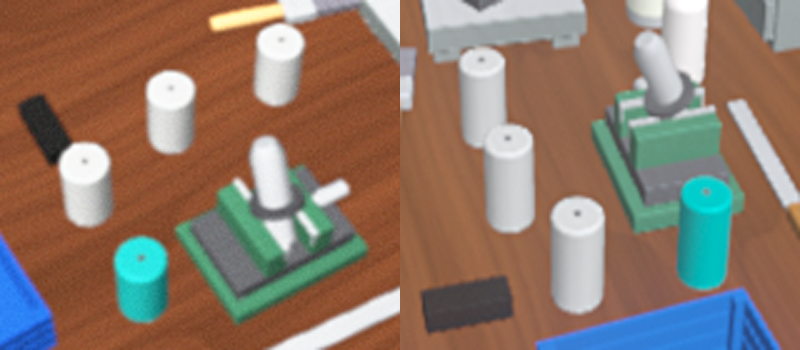

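Left crop: three white sleeves stand clear of the turquoise one, and the pin stands on the small green vice. Side crop: the same layout, with the dark stone at lower left. The choice holds. Next I fit the pin axis and work out the first move.

```bash
cat >> h.py <<'E'
def Rdes(axis):  # tool z = -axis (axis points up), tool y as near world +y as may be
    z=-np.array(axis)/np.linalg.norm(axis); y=np.array([0,1.,0]); y=y-z*(y@z); y/=np.linalg.norm(y); return np.column_stack([np.cross(y,z),y,z])
def plan(pos,Rg,p0=None,R0=None):
    s=readout.sense(); p=np.array(s['tcp_pos']) if p0 is None else p0; Rc=R.from_rotvec(s['eef_rot']).as_matrix() if R0 is None else R0
    rot=R.from_matrix(Rc.T@Rg).as_rotvec(); d=np.array(pos)-p
    print('t',round(s['t'],2),'tcp',p.round(4),'rot deg',np.degrees(rot).round(2),'units',(rot/np.radians(60)).round(3),'| shift mm(goal tool axes)',(Rg.T@d*1e3).round(1),'units',(Rg.T@d/.03).round(2),'F',s['ft_force'].round(1),'gap',round(s['finger_gap'],4))
def fitcyl(P,r,c0,a0,it=20):
    from scipy.optimize import least_squares
    def ax(q): a=np.array([q[2],q[3],1.]); return a/np.linalg.norm(a)
    def res(q):
        d=P-np.array([q[0],q[1],c0[2]]); a=ax(q); return np.linalg.norm(np.cross(d,a),axis=1)-r
    s=least_squares(res,[c0[0],c0[1],a0[0]/a0[2],a0[1]/a0[2]],loss='soft_l1',f_scale=.001); q=s.x
    return np.array([q[0],q[1],c0[2]]),ax(q),np.sqrt(np.mean(s.fun**2))
DOWN=np.diag([-1.,1,-1])
E
python3 - <<'E'
from h import *
for n,pix in (('scene',(298,238)),('side',(303,170)),('both',0)):
    if n=='both': P=np.load('/tmp/pin.npz')['P']
    else:
        f=load(n); c=cloud(f).reshape(-1,3); hs=cv2.cvtColor(f['img'],cv2.COLOR_RGB2HSV).reshape(-1,3)
        P=c[(np.hypot(c[:,0]-.62,c[:,1])<.07)&(c[:,2]>.1)&(hs[:,1]<60)]
    o=np.array([.642,0,.098]);a=np.array([-.4226,0,.906])
    for k in range(4):
        d=P-o; h=d@a; r=np.linalg.norm(np.cross(d,a),axis=1); m=(h>10e-3)&(h<57e-3)&(r<.024)
        o,a,e=fitcyl(P[m],.018,np.r_[o[:2],.098],a)
    print(n,m.sum(),'origin@.098',o.round(4),'axis',a.round(4),'lean',np.degrees(np.arccos(a[2])).round(2),'az',np.degrees(np.arctan2(a[1],a[0])).round(1),'rms',e, 'tip h',np.percentile(((P-o)@a)[np.linalg.norm(np.cross(P-o,a),axis=1)<.013],98))
plan([.447,.1367,.21],DOWN)
E
```

```text
scene 213 origin@.098 [0.6295 0.005  0.098 ] axis [-0.4323  0.018   0.9015] lean 25.64 az 177.6 rms 0.001341648663703488 tip h 0.07026134247347397
side 175 origin@.098 [0.6333 0.008  0.098 ] axis [-0.4211  0.0042  0.907 ] lean 24.9 az 179.4 rms 0.0016199525923865734 tip h 0.07455585661919667
both 386 origin@.098 [0.6306 0.0064 0.098 ] axis [-0.4255  0.0172  0.9048] lean 25.2 az 177.7 rms 0.002027551696133581 tip h 0.07291467854054873
t 0.15 tcp [0.2022 0.5908 0.2304] rot deg [ -0.1   -0.03 -18.9 ] units [-0.002 -0.    -0.315] | shift mm(goal tool axes) [-244.8 -454.1   20.4] units [ -8.16 -15.14   0.68] F [-0.1  0.8 -0.5] gap 0.0853
```

Emit:
{"fn": "step_arm", "kwargs": {
  "targets": "0 0 0 0 0 -0.105 1;0 0 0 0 0 -0.105 1;0 0 0 0 0 -0.105 1;-0.5 -0.95 0.04 0 0 0 1;-0.5 -0.95 0.04 0 0 0 1;-0.5 -0.95 0.04 0 0 0 1;-0.5 -0.95 0.04 0 0 0 1;-0.5 -0.95 0.04 0 0 0 1;-0.5 -0.95 0.04 0 0 0 1;-0.5 -0.95 0.04 0 0 0 1;-0.5 -0.95 0.04 0 0 0 1;-0.5 -0.95 0.04 0 0 0 1",
  "grip_force": 40
}}

```text
t: 1.35
tcp_pos: [0.3376, 0.3335, 0.2202]
eef_rot: [0.0, -3.141, 0.0]
ft_force: [0.8, -0.8, 0.5]
finger_gap: 0.0852
gripper_force: 0.0
```

Emit:
{"fn": "step_arm", "kwargs": {
  "targets": "-0.5 -0.95 0.04 0 0 0 1;-0.5 -0.95 0.04 0 0 0 1;-0.5 -0.95 0.04 0 0 0 1;-0.5 -0.95 0.04 0 0 0 1;-0.5 -0.95 0.04 0 0 0 1;-0.5 -0.95 0.04 0 0 0 1;0 0 0 0 0 0 1;0 0 0 0 0 0 1"
}}

```text
t: 2.15
tcp_pos: [0.4273, 0.1634, 0.213]
eef_rot: [-0.003, -3.141, -0.0]
ft_force: [-0.4, 0.6, -0.6]
finger_gap: 0.0856
gripper_force: 0.0
```

```bash
python3 - <<'E'
from h import *
plan([.447,.1367,.16],DOWN)
f=grab('wrist'); save(f,'pics/w1.png'); c=cloud(f)
np.savez('/tmp/w1.npz',**{k:f[k] for k in ['img','range_z','C','R','K','D']})
hs=cv2.cvtColor(f['img'],cv2.COLOR_RGB2HSV)
for x,y in ((.447,.1367),(.442,-.0098),(.4795,-.1413)):
    m=(np.hypot(c[...,0]-x,c[...,1]-y)<.05)&(abs(c[...,2]-.09)<.008)&(hs[...,1]<60)
    if m.sum()<50: print('unseen'); continue
    zt=np.median(c[m][:,2]); m&=abs(c[...,2]-zt)<.004
    (a,b),r=cv2.minEnclosingCircle(c[m][:,:2].astype(np.float32)); print(m.sum(),zt,a,b,r,c[m].mean(0))
    co,_=cv2.findContours(m.astype(np.uint8),0,1); e=cv2.fitEllipse(max(co,key=len)); print('ray on 0.09',onplane(f,*e[0],.09),e)
E
```

```text
t 2.15 tcp [0.4273 0.1634 0.213 ] rot deg [ 0.02 -0.05 -0.1 ] units [ 0.    -0.001 -0.002] | shift mm(goal tool axes) [-19.7 -26.7  53. ] units [-0.66 -0.89  1.77] F [-0.4  0.6 -0.6] gap 0.0856
2717 0.0898740681684373 0.44479236006736755 0.14035053551197052 0.02692539431154728 [0.44325434 0.14052171 0.08978631]
ray on 0.09 [0.44304468 0.14053352 0.09      ] ((225.53643798828125, 202.05784606933594), (56.53855895996094, 59.507877349853516), 102.17282104492188)
2433 0.08966536487374005 0.44008868932724 -0.007129373960196972 0.027340197935700417 [ 0.43846003 -0.00494687  0.08958833]
ray on 0.09 [ 0.43818165 -0.00454573  0.09      ] ((64.11763763427734, 196.99485778808594), (50.93617248535156, 59.11385726928711), 135.41275024414062)
unseen
```

Emit:
{"fn": "step_arm", "kwargs": {
  "targets": "-0.6 -0.85 0.4 0 0 0 1;0 0 1 0 0 0 1;0 0 1 0 0 0 1;0 0 1 0 0 0 1;0 0 0.8 0 0 0 1;0 0 0.7 0 0 0 1;0 0 0.55 0 0 0 1;0 0 0 0 0 0 1"
}}

```text
t: 3.0
tcp_pos: [0.4423, 0.1391, 0.0476]
eef_rot: [0.003, -3.136, 0.001]
ft_force: [-0.5, -0.2, 0.1]
finger_gap: 0.0856
gripper_force: 0.0
```

Emit:
{"fn": "step_arm", "kwargs": {
  "targets": "0 0 0 0 0 0 -1;0 0 0 0 0 0 -1;0 0 0 0 0 0 -1;0 0 0 0 0 0 -1;0 0 0 0 0 0 -1;0 0 0 0 0 0 -1",
  "grip_force": 40
}}

```text
t: 3.6
tcp_pos: [0.4467, 0.1391, 0.0514]
eef_rot: [-0.001, 3.139, 0.003]
ft_force: [-1.8, 2.0, 6.4]
finger_gap: 0.0538
gripper_force: 42.1
```

Emit:
{"fn": "step_arm", "kwargs": {
  "targets": "0 0 -0.5 0 0 0 -1;0 0 -1 0 0 0 -1;0 0 -1 0 0 0 -1;0 0 -1 0 0 0 -1;0 0 -1 0 0 0 -1;0 0 -1 0 0 0 -1;0 0 -0.5 0 0 0 -1;0 0 0 0 0 0 -1;0 0 0 0 0 0 -1"
}}

```text
t: 4.5
tcp_pos: [0.445, 0.1381, 0.2293]
eef_rot: [-0.0, -3.141, 0.0]
ft_force: [0.0, -0.1, -2.7]
finger_gap: 0.0536
gripper_force: 43.1
```

```bash
python3 - <<'E'
from h import *
plan([.55,.0,.25],DOWN)
s=readout.sense();f=grab('wrist'); save(f,'pics/w2.png'); c=cloud(f)
Rt=R.from_rotvec(s['eef_rot']).as_matrix(); L=(c-s['tcp_pos'])@Rt
hs=cv2.cvtColor(f['img'],cv2.COLOR_RGB2HSV)
m=(np.hypot(L[...,0],L[...,1])<.04)&(L[...,2]<-.03)&(L[...,2]>-.055)&(hs[...,1]<60)
print(m.sum(),np.percentile(L[m],[5,50,95],axis=0).round(4))
E
```

```text
t 4.5 tcp [0.445  0.1381 0.2293] rot deg [-0.02 -0.02 -0.01] units [-0. -0. -0.] | shift mm(goal tool axes) [-105.  -138.1  -20.7] units [-3.5  -4.6  -0.69] F [ 0.  -0.1 -2.7] gap 0.0536
16081 [[-0.0138 -0.0284 -0.049 ]
 [ 0.0084 -0.     -0.0388]
 [ 0.0251  0.0285 -0.0341]]
```

View pics/w2.png

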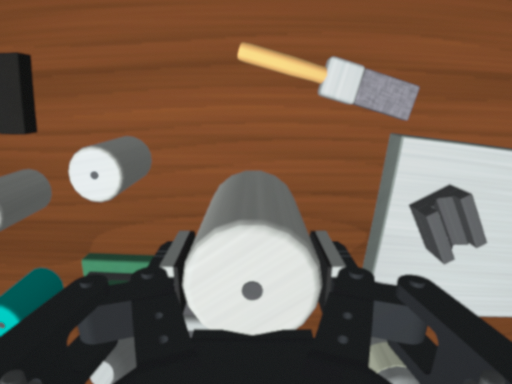

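The cap's centre dot is at (252,291), between the pads. The sleeve sits centred in the grip, and nothing else is touched. Next I go to a pose in front of the pin.

```bash
cat >> h.py <<'E'
PO=np.array([.631,.0055,.098]);PA=np.array([-.4224,.0148,.9063]);PA/=np.linalg.norm(PA);TIP=.051
def pinpose(h): return PO+(h+TIP)*PA
E
python3 - <<'E'
from h import *
plan(pinpose(.105),Rdes(PA))
E
```

```text
t 4.55 tcp [0.4444 0.138  0.2285] rot deg [  0.8  -25.11   0.19] units [ 0.013 -0.419  0.003] | shift mm(goal tool axes) [-114.  -129.6   43. ] units [-3.8  -4.32  1.43] F [-0.5  0.8 -2.3] gap 0.0534
```

Emit:
{"fn": "step_arm", "kwargs": {
  "targets": "0 0 0 0.003 -0.105 0 -1;0 0 0 0.003 -0.105 0 -1;0 0 0 0.003 -0.105 0 -1;0 0 0 0.003 -0.105 0 -1;-0.76 -0.86 0.28 0 0 0 -1;-0.76 -0.86 0.28 0 0 0 -1;-0.76 -0.86 0.28 0 0 0 -1;-0.76 -0.86 0.28 0 0 0 -1;-0.76 -0.86 0.28 0 0 0 -1;0 0 0 0 0 0 -1;0 0 0 0 0 0 -1;0 0 0 0 0 0 -1"
}}

```text
t: 5.75
tcp_pos: [0.5641, 0.0097, 0.2395]
eef_rot: [-0.0, 2.706, -0.016]
ft_force: [-1.3, 0.6, -2.4]
finger_gap: 0.0534
gripper_force: 43.3
```

```bash
cat > pinrel.py <<'E'
from h import *
plan(pinpose(.105),Rdes(PA))
s=readout.sense();Rt=R.from_rotvec(s['eef_rot']).as_matrix();tp=np.array(s['tcp_pos'])
out=[]
for n in ('scene','side'):
    f=grab(n); save(f,f'pics/{n}_pin.png'); c=cloud(f).reshape(-1,3)
    hs=cv2.cvtColor(f['img'],cv2.COLOR_RGB2HSV).reshape(-1,3); lo=hs[:,1]<70; 
    o,a=PO.copy(),PA.copy()
    for k in range(4):
        d=c-o; h=d@a; r=np.linalg.norm(np.cross(d,a),axis=1); m=lo&(h>.01)&(h<.057)&(r<.024); o,a,e=fitcyl(c[m],.018,np.r_[o[:2],.098],a)
    so,sa=tp.copy(),-Rt[:,2]
    for k in range(4):
        d=c-so; h=d@sa; r=np.linalg.norm(np.cross(d,sa),axis=1); m2=lo&(hs[:,2]>60)&(h>-.048)&(h<-.008)&(r<.032); so,sa,e2=fitcyl(c[m2],.027,so,sa)
    # relative at mouth: sleeve axis vs pin axis in tool frame
    mid=so-sa*.03; pm=o+a*.035
    # lateral gap between pin mid point and sleeve axis (use tool orientation), using tool axis
    dl=Rt.T@(pm-mid)
    dp=Rt.T@(o+a*.035-(so-sa*.03))
    print(n,m.sum(),m2.sum(),'pin',o.round(4),a.round(4),'sleeve c',so.round(4),sa.round(4),'tcp',tp.round(4),-Rt[:,2].round(4),'rms',round(e,4),round(e2,4),'pin mid minus sleeve axis in tool xy mm',(dl[:2]*1e3).round(2),'axis diff deg (tool)',np.degrees(Rt.T@(a-sa)).round(2)[:2])
E
python3 pinrel.py
```

```text
t 5.75 tcp [0.5641 0.0097 0.2395] rot deg [ 0.2  -0.05  0.16] units [ 0.003 -0.001  0.003] | shift mm(goal tool axes) [-0.8 -1.9  0.6] units [-0.03 -0.06  0.02] F [-1.3  0.6 -2.4] gap 0.0534
scene 213 304 pin [0.6299 0.0048 0.098 ] [-0.443   0.0279  0.8961] sleeve c [0.562  0.0085 0.2395] [-0.4188  0.0018  0.9081] tcp [0.5641 0.0097 0.2395] [-0.4216  0.0113  0.9067] rms 0.0014 0.0015 pin mid minus sleeve axis in tool xy mm [-1.08 -1.68] axis diff deg (tool) [1.54 1.5 ]
side 176 254 pin [0.6327 0.0068 0.098 ] [-0.4014  0.0332  0.9153] sleeve c [0.5673 0.0113 0.2395] [-0.4167  0.006   0.909 ] tcp [0.5641 0.0097 0.2395] [-0.4216  0.0113  0.9067] rms 0.0015 0.0016 pin mid minus sleeve axis in tool xy mm [-0.58 -2.19] axis diff deg (tool) [-0.95  1.55]
```

Emit:
{"fn": "step_arm", "kwargs": {
  "targets": "-0.03 -0.01 0 0.013 0 0 -1;0 0 0.4 0 0 0 -1;0 0 0.4 0 0 0 -1;0 0 0.4 0 0 0 -1;0 0 0.2 0 0 0 -1;0 0 0.1 0 0 0 -1;0 0 0 0 0 0 -1;0 0 0 0 0 0 -1"
}}

```text
t: 6.65
tcp_pos: [0.5862, 0.0076, 0.2017]
eef_rot: [0.004, 2.702, -0.036]
ft_force: [-1.0, 0.7, -2.6]
finger_gap: 0.0536
gripper_force: 43.4
```

```bash
sed -i 's/^PO=.*/PO=np.array([.631,.0045,.098]);PA=np.array([-.4220,.025,.9063]);PA\/=np.linalg.norm(PA);TIP=.051/' h.py; cat >> h.py <<'E'
def st():
    s=readout.sense();Rt=R.from_rotvec(s['eef_rot']).as_matrix();tp=np.array(s['tcp_pos'])
    d=tp-PO; print('t',round(s['t'],2),'tcp',tp.round(4),'h mouth mm',round((d@PA-TIP)*1e3,1),'axis',-Rt[:,2].round(4),'lat(tool) mm',(Rt.T@(d-PA*(d@PA)))[:2].round(4)*1e3,'F tool',(Rt.T@s['ft_force']).round(1),'M tool',(Rt.T@s['wrist_torque']).round(2),'gap',round(s['finger_gap'],4),round(s['gripper_force'],1))
E
python3 -c "
from h import *
st()"
```

```text
t 6.65 tcp [0.5862 0.0076 0.2017] h mouth mm 62.0 axis [-0.4257  0.0258  0.9045] lat(tool) mm [-3.2  0.3] F tool [2.  0.8 1.9] M tool [-0.04  0.75 -0.02] gap 0.0536 43.4
```

Emit:
{"fn": "step_arm", "kwargs": {
  "targets": "0 0 0 0 0 0 -1"
}}

```text
t: 6.75
tcp_pos: [0.5862, 0.0076, 0.202]
eef_rot: [0.004, 2.701, -0.036]
ft_force: [-1.2, -0.2, -2.8]
finger_gap: 0.0538
gripper_force: 43.3
```

```bash
python3 -c "
from h import *
st()"; python3 pinrel.py
```

```text
t 6.75 tcp [0.5862 0.0076 0.202 ] h mouth mm 62.3 axis [-0.4261  0.0258  0.9043] lat(tool) mm [-3.3  0.3] F tool [ 2.3 -0.1  2. ] M tool [-0.04  0.74 -0.07] gap 0.0538 43.3
t 6.75 tcp [0.5862 0.0076 0.202 ] rot deg [-0.05  0.26  0.15] units [-0.001  0.004  0.003] | shift mm(goal tool axes) [  3.3  -0.3 -42.7] units [ 0.11 -0.01 -1.42] F [-1.2 -0.2 -2.8] gap 0.0538
scene 192 291 pin [0.6282 0.0055 0.098 ] [-4.107e-01  8.000e-04  9.118e-01] sleeve c [0.5841 0.0066 0.202 ] [-0.4245  0.0187  0.9053] tcp [0.5862 0.0076 0.202 ] [-0.4261  0.0258  0.9043] rms 0.0015 0.0015 pin mid minus sleeve axis in tool xy mm [3.79 0.73] axis diff deg (tool) [-0.87 -1.03]
side 169 241 pin [0.6335 0.0079 0.098 ] [-0.4283  0.0032  0.9037] sleeve c [0.5881 0.0084 0.202 ] [-0.4324  0.0098  0.9016] tcp [0.5862 0.0076 0.202 ] [-0.4261  0.0258  0.9043] rms 0.0019 0.0016 pin mid minus sleeve axis in tool xy mm [3.53 1.16] axis diff deg (tool) [-0.26 -0.38]
```

Emit:
{"fn": "step_arm", "kwargs": {
  "targets": "0.12 0.03 0 0 0 0 -1;0 0 0 0 0 0 -1;0 0 0 0 0 0 -1"
}}

```text
t: 7.15
tcp_pos: [0.5828, 0.0086, 0.2002]
eef_rot: [0.004, 2.701, -0.036]
ft_force: [0.4, -0.4, -2.2]
finger_gap: 0.0537
gripper_force: 43.3
```

```bash
python3 -c "
from h import *
st()"; python3 pinrel.py
```

```text
t 7.15 tcp [0.5828 0.0086 0.2002] h mouth mm 62.0 axis [-0.426   0.0257  0.9044] lat(tool) mm [0.6 1.3] F tool [ 0.6 -0.3  2.2] M tool [-0.08  0.68 -0.02] gap 0.0537 43.3
t 7.15 tcp [0.5828 0.0086 0.2002] rot deg [-0.04  0.25  0.16] units [-0.001  0.004  0.003] | shift mm(goal tool axes) [ -0.6  -1.3 -43. ] units [-0.02 -0.04 -1.43] F [ 0.4 -0.4 -2.2] gap 0.0537
scene 202 292 pin [0.6288 0.0057 0.098 ] [-0.4182 -0.0013  0.9084] sleeve c [0.581  0.0079 0.2002] [-0.4232  0.0226  0.9057] tcp [0.5828 0.0086 0.2002] [-0.426   0.0257  0.9044] rms 0.0014 0.0013 pin mid minus sleeve axis in tool xy mm [-0.07 -0.36] axis diff deg (tool) [-0.32 -1.37]
side 176 235 pin [0.633  0.0071 0.098 ] [-0.4096  0.0212  0.912 ] sleeve c [0.5853 0.0091 0.2002] [-0.4301  0.0095  0.9027] tcp [0.5828 0.0086 0.2002] [-0.426   0.0257  0.9044] rms 0.0019 0.0018 pin mid minus sleeve axis in tool xy mm [-0.17  0.19] axis diff deg (tool) [-1.29  0.67]
```

Emit:
{"fn": "step_arm", "kwargs": {
  "targets": "0 0 0.15 0 0 0 -1;0 0 0.15 0 0 0 -1;0 0 0.15 0 0 0 -1;0 0 0.1 0 0 0 -1;0 0 0 0 0 0 -1"
}}

```text
t: 7.75
tcp_pos: [0.5898, 0.0082, 0.1843]
eef_rot: [0.004, 2.703, -0.035]
ft_force: [0.2, 0.4, -3.1]
finger_gap: 0.0535
gripper_force: 43.3
```

```bash
sed -i 's/^PO=.*/PO=np.array([.6306,.0058,.098]);PA=np.array([-.4235,.0255,.9056]);PA\/=np.linalg.norm(PA);TIP=.051/' h.py; python3 -c "
from h import *
st()"
```

```text
t 7.75 tcp [0.5898 0.0082 0.1843] h mouth mm 44.5 axis [-0.4248  0.0256  0.9049] lat(tool) mm [ 0.4 -0.1] F tool [1.1 0.5 2.9] M tool [-0.02  0.62 -0.02] gap 0.0535 43.3
```

Emit:
{"fn": "step_arm", "kwargs": {
  "targets": "0 0 0.1 0 0 0 -1;0 0 0.1 0 0 0 -1;0 0 0 0 0 0 -1",
  "grip_force": 25
}}

```text
t: 8.05
tcp_pos: [0.5922, 0.008, 0.1791]
eef_rot: [0.004, 2.702, -0.036]
ft_force: [-0.2, -0.1, -2.2]
finger_gap: 0.0533
gripper_force: 43.3
```

Emit:
{"fn": "step_arm", "kwargs": {
  "targets": "0 0 0.1 0 0 0 -1;0 0 0.1 0 0 0 -1;0 0 0 0 0 0 -1"
}}

```text
t: 8.35
tcp_pos: [0.5948, 0.0079, 0.1737]
eef_rot: [0.004, 2.702, -0.036]
ft_force: [0.2, 0.2, -2.2]
finger_gap: 0.0534
gripper_force: 43.3
```

Emit:
{"fn": "step_arm", "kwargs": {
  "targets": "0 0 0.1 0 0 0 -1;0 0 0.1 0 0 0 -1;0 0 0 0 0 0 -1"
}}

```text
t: 8.65
tcp_pos: [0.5973, 0.0077, 0.1682]
eef_rot: [0.004, 2.702, -0.036]
ft_force: [0.2, 0.2, -1.8]
finger_gap: 0.0532
gripper_force: 43.3
```

Emit:
{"fn": "step_arm", "kwargs": {
  "targets": "0 0 0.1 0 0 0 -1;0 0 0.1 0 0 0 -1;0 0 0 0 0 0 -1"
}}

```text
t: 8.95
tcp_pos: [0.6001, 0.0074, 0.1656]
eef_rot: [0.004, 2.701, -0.037]
ft_force: [-12.6, 0.4, 13.8]
finger_gap: 0.0542
gripper_force: 44.9
```

Emit:
{"fn": "step_arm", "kwargs": {
  "targets": "0 0 -0.15 0 0 0 -1;0.02 0 0 0 0 0 -1;0 0 0 0 0 0 -1"
}}

```text
t: 9.25
tcp_pos: [0.5977, 0.0077, 0.1671]
eef_rot: [0.004, 2.701, -0.036]
ft_force: [-0.1, 0.6, -1.5]
finger_gap: 0.0535
gripper_force: 43.3
```

```bash
python3 -c "
from h import *
st()"
```

```text
t 9.25 tcp [0.5977 0.0077 0.1671] h mouth mm 25.5 axis [-0.4258  0.0257  0.9045] lat(tool) mm [ 0.6 -0.1] F tool [0.8 0.6 1.3] M tool [-0.03  0.54 -0.02] gap 0.0535 43.3
```

Emit:
{"fn": "step_arm", "kwargs": {
  "targets": "0 0 0.1 0 0 0 -1;0 0 0.05 0 0 0 -1;0 0 0 0 0 0 -1"
}}

```text
t: 9.55
tcp_pos: [0.5999, 0.0074, 0.1655]
eef_rot: [0.004, 2.7, -0.037]
ft_force: [-12.7, 0.6, 14.9]
finger_gap: 0.0533
gripper_force: 45.2
```

```bash
python3 -c "
from h import *
st()"
```

```text
t 9.55 tcp [0.5999 0.0074 0.1655] h mouth mm 23.2 axis [-0.427   0.0265  0.9038] lat(tool) mm [-0.8 -0.3] F tool [  5.1   0.1 -18.9] M tool [0.07 1.68 0.02] gap 0.0533 45.2
```

Emit:
{"fn": "step_arm", "kwargs": {
  "targets": "0 0 -0.3 0 0 0 -1;0 0 -0.8 0 0 0 -1;0 0 -1 0 0 0 -1;0 0 -1 0 0 0 -1;0 0 0 0 0.105 0 -1;0 0 0 0 0.105 0 -1;0 0 0 0 0.105 0 -1;0 0 0 0 0.105 0 -1;0 0 0 0 0 0 -1"
}}

```text
t: 10.45
tcp_pos: [0.5633, 0.0096, 0.2459]
eef_rot: [-0.013, -3.141, 0.038]
ft_force: [0.7, -0.5, -2.5]
finger_gap: 0.0537
gripper_force: 43.3
```

```bash
python3 - <<'E'
from h import *
for n in('scene','side'):
    f=load(n);c=cloud(f);hs=cv2.cvtColor(f['img'],cv2.COLOR_RGB2HSV)
    m=(abs(c[...,0]-.5125)<.06)&(abs(c[...,1]+.371)<.07)&(hs[...,0]>100)&(hs[...,0]<125); print(n,m.sum(),np.percentile(c[m][:,2],[5,50,95]))
    b=(hs[...,0]>100)&(hs[...,0]<125)&(hs[...,1]>150)&(c[...,2]>.055)&(c[...,2]<.075)&(np.hypot(c[...,0]-.5125,c[...,1]+.371)<.19)
    print(cv2.minAreaRect(c[b][:,:2].astype(np.float32)),np.percentile(c[b][:,2],95))
plan([.4675,-.371,.18],DOWN)
E
```

```text
scene 2110 [0.00044371 0.00415434 0.00780862]
((0.5125288963317871, -0.37034517526626587), (0.21468603610992432, 0.22866825759410858), 2.0881996154785156) 0.06744169258745458
side 2371 [0.00338785 0.00590826 0.00858671]
((0.5127584934234619, -0.3709370195865631), (0.21073462069034576, 0.23507452011108398), 1.6412957906723022) 0.06765664595078517
t 10.45 tcp [0.5633 0.0096 0.2459] rot deg [-1.39 -0.04 -0.49] units [-0.023 -0.001 -0.008] | shift mm(goal tool axes) [  95.8 -380.6   65.9] units [  3.19 -12.69   2.2 ] F [ 0.7 -0.5 -2.5] gap 0.0537
```

Emit:
{"fn": "step_arm", "kwargs": {
  "targets": "0 0 0 -0.023 0 -0.008 -1;0.25 -0.98 0.1 0 0 0 -1;0.25 -0.98 0.1 0 0 0 -1;0.25 -0.98 0.1 0 0 0 -1;0.25 -0.98 0.1 0 0 0 -1;0.25 -0.98 0.1 0 0 0 -1;0.25 -0.98 0.1 0 0 0 -1;0.25 -0.98 0.1 0 0 0 -1;0.25 -0.98 0.1 0 0 0 -1;0.25 -0.98 0.1 0 0 0 -1;0.25 -0.98 0.1 0 0 0 -1"
}}

```text
t: 11.55
tcp_pos: [0.4834, -0.2845, 0.2176]
eef_rot: [-0.0, 3.139, -0.001]
ft_force: [-0.7, -0.5, -2.7]
finger_gap: 0.0534
gripper_force: 43.3
```

Emit:
{"fn": "step_arm", "kwargs": {
  "targets": "0.25 -0.98 0.1 0 0 0 -1;0.25 -0.98 0.1 0 0 0 -1;0.25 -0.98 0.1 0 0 0 -1;0 0 0 0 0 0 -1;0 0 0 0 0 0 -1"
}}

```text
t: 12.05
tcp_pos: [0.4612, -0.3719, 0.2085]
eef_rot: [0.002, 3.141, 0.0]
ft_force: [0.6, -0.4, -2.1]
finger_gap: 0.0535
gripper_force: 43.3
```

```bash
python3 - <<'E'
from h import *
plan([.4675,-.371,.063],DOWN)
E
```

```text
t 12.05 tcp [ 0.4612 -0.3719  0.2085] rot deg [ 0.01  0.06 -0.08] units [ 0.     0.001 -0.001] | shift mm(goal tool axes) [ -6.3   0.9 145.5] units [-0.21  0.03  4.85] F [ 0.6 -0.4 -2.1] gap 0.0535
```

Emit:
{"fn": "step_arm", "kwargs": {
  "targets": "-0.2 0 0.8 0 0 0 -1;0 0 1 0 0 0 -1;0 0 1 0 0 0 -1;0 0 1 0 0 0 -1;0 0 0.7 0 0 0 -1;0 0 0.35 0 0 0 -1;0 0 0 0 0 0 -1;0 0 0 0 0 0 -1"
}}

```text
t: 12.85
tcp_pos: [0.4691, -0.3723, 0.0641]
eef_rot: [-0.001, 3.14, -0.002]
ft_force: [0.2, -0.3, -1.8]
finger_gap: 0.0536
gripper_force: 43.3
```

Emit:
{"fn": "step_arm", "kwargs": {
  "targets": "0 0 0.06 0 0 0 -1;0 0 0.06 0 0 0 -1;0 0 0 0 0 0 -1"
}}

```text
t: 13.15
tcp_pos: [0.4688, -0.3727, 0.06]
eef_rot: [0.0, 3.141, -0.002]
ft_force: [0.0, -0.3, -2.8]
finger_gap: 0.0532
gripper_force: 43.3
```

Emit:
{"fn": "step_arm", "kwargs": {
  "targets": "0 0 0.06 0 0 0 -1;0 0 0.05 0 0 0 -1;0 0 0 0 0 0 -1"
}}

```text
t: 13.45
tcp_pos: [0.4686, -0.3725, 0.0564]
eef_rot: [0.0, 3.141, -0.001]
ft_force: [-1.1, 1.1, 0.2]
finger_gap: 0.0536
gripper_force: 43.5
```

Emit:
{"fn": "step_arm", "kwargs": {
  "targets": "0 0 0.02 0 0 0 -1;0 0 0 0 0 0 1;0 0 0 0 0 0 1;0 0 0 0 0 0 1;0 0 0 0 0 0 1;0 0 -0.3 0 0 0 1;0 0 -0.8 0 0 0 1;0 0 -1 0 0 0 1;0 0 -1 0 0 0 1;0 0 -1 0 0 0 1;0 0.5 0 0 0 0 1"
}}

```text
t: 14.55
tcp_pos: [0.4715, -0.3612, 0.1846]
eef_rot: [0.003, 3.133, -0.014]
ft_force: [0.3, 0.4, 0.5]
finger_gap: 0.0856
gripper_force: 0.0
```

Emit:
{"fn": "step_arm", "kwargs": {
  "targets": "0.07 0.98 0 0 0 0 1;0.07 0.98 0 0 0 0 1;0.07 0.98 0 0 0 0 1;0.07 0.98 0 0 0 0 1;0.07 0.98 0 0 0 0 1;0.07 0.98 0 0 0 0 1;0.07 0.98 0 0 0 0 1;0.07 0.98 0 0 0 0 1;0.07 0.98 0 0 0 0 1;0.07 0.98 0 0 0 0 1;0.07 0.98 0 0 0 0 1;0.07 0.8 0 0 0 0 1"
}}

```text
t: 15.75
tcp_pos: [0.4422, -0.0081, 0.178]
eef_rot: [0.001, -3.141, -0.0]
ft_force: [0.3, 0.2, 0.1]
finger_gap: 0.0854
gripper_force: 0.0
```

Emit:
{"fn": "step_arm", "kwargs": {
  "targets": "0 0 0 0 0 0 1;0 0 0 0 0 0 1"
}}

```text
t: 15.95
tcp_pos: [0.4428, -0.0095, 0.1781]
eef_rot: [0.002, -3.141, 0.001]
ft_force: [0.1, -0.3, -0.3]
finger_gap: 0.0852
gripper_force: 0.0
```

```bash
python3 - <<'E'
from h import *
plan([.4425,-.008,.051],DOWN)
f=grab('side'); save(f,'pics/side2.png')
g=grab('scene'); save(g,'pics/scene2.png')
cv2.imwrite('pics/c2.png',cv2.resize(np.hstack([f['img'],g['img']]),(800,300))[:,:,::-1])
E
```

```text
t 15.95 tcp [ 0.4428 -0.0095  0.1781] rot deg [-0.05 -0.01  0.08] units [-0.001 -0.     0.001] | shift mm(goal tool axes) [  0.3   1.5 127.1] units [0.01 0.05 4.24] F [ 0.1 -0.3 -0.3] gap 0.0852
```

View pics/c2.png

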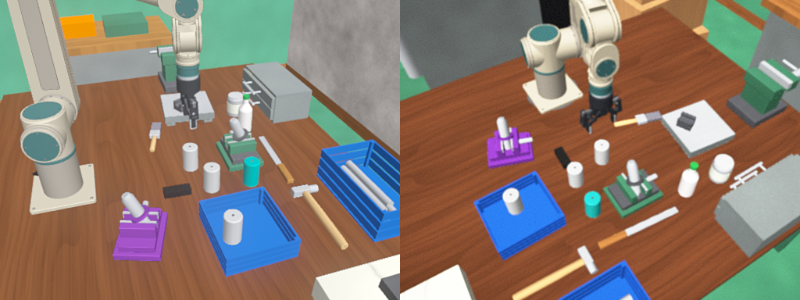

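Sleeve A stands upright in the basket at (232,225) in the left, side half. The gripper is right above B, at (190,155), and the other things have not moved. I go down on B.

Emit:
{"fn": "step_arm", "kwargs": {
  "targets": "0 0.05 0.8 0 0 0 1;0 0 1 0 0 0 1;0 0 1 0 0 0 1;0 0 0.8 0 0 0 1;0 0 0.6 0 0 0 1;0 0 0 0 0 0 1;0 0 0 0 0 0 1"
}}

```text
t: 16.75
tcp_pos: [0.4433, -0.0091, 0.0524]
eef_rot: [-0.002, -3.141, 0.001]
ft_force: [0.2, -0.5, 0.7]
finger_gap: 0.0851
gripper_force: 0.0
```

Emit:
{"fn": "step_arm", "kwargs": {
  "targets": "0 0 0 0 0 0 -1;0 0 0 0 0 0 -1;0 0 0 0 0 0 -1;0 0 0 0 0 0 -1;0 0 0 0 0 0 -1;0 0 0 0 0 0 -1",
  "grip_force": 40
}}

```text
t: 17.35
tcp_pos: [0.4447, -0.0084, 0.0539]
eef_rot: [-0.0, 3.139, -0.001]
ft_force: [-0.2, 1.2, 6.0]
finger_gap: 0.0531
gripper_force: 41.5
```

Emit:
{"fn": "step_arm", "kwargs": {
  "targets": "0 0 -0.5 0 0 0 -1;0 0 -1 0 0 0 -1;0 0 -1 0 0 0 -1;0 0 -1 0 0 0 -1;0 0 -1 0 0 0 -1;0 0 -1 0 0 0 -1;0 0 -0.7 0 0 0 -1;0 0 0 0.01 -0.105 0 -1;0 0 0 0.01 -0.105 0 -1;0 0 0 0 -0.105 0 -1;0 0 0 0 -0.105 0 -1;0 0 0 0 0 0 -1"
}}

```text
t: 18.55
tcp_pos: [0.4362, -0.0071, 0.2327]
eef_rot: [-0.002, 2.711, -0.027]
ft_force: [-1.6, -0.3, -4.5]
finger_gap: 0.0529
gripper_force: 43.8
```

```bash
python3 - <<'E'
from h import *
plan(pinpose(.11),Rdes(PA))
E
```

```text
t 18.55 tcp [ 0.4362 -0.0071  0.2327] rot deg [ 0.38 -0.39  0.34] units [ 0.006 -0.006  0.006] | shift mm(goal tool axes) [-119.    18.1   43. ] units [-3.97  0.6   1.43] F [-1.6 -0.3 -4.5] gap 0.0529
```

Emit:
{"fn": "step_arm", "kwargs": {
  "targets": "-0.8 0.12 0.28 0.006 -0.006 0.006 -1;-0.8 0.12 0.28 0 0 0 -1;-0.8 0.12 0.28 0 0 0 -1;-0.8 0.12 0.28 0 0 0 -1;-0.78 0.12 0.28 0 0 0 -1;0 0 0 0 0 0 -1;0 0 0 0 0 0 -1;0 0 0 0 0 0 -1"
}}

```text
t: 19.35
tcp_pos: [0.5686, 0.0089, 0.2504]
eef_rot: [0.007, 2.698, -0.036]
ft_force: [0.0, 0.5, -4.5]
finger_gap: 0.0528
gripper_force: 43.9
```

```bash
python3 -c "
from h import *
st()"; python3 pinrel.py
```

```text
t 19.35 tcp [0.5686 0.0089 0.2504] h mouth mm 113.4 axis [-0.4285  0.0263  0.9032] lat(tool) mm [-8.4 -1.1] F tool [1.9 0.6 4.1] M tool [-0.05  0.8   0.04] gap 0.0528 43.9
t 19.35 tcp [0.5686 0.0089 0.2504] rot deg [-0.05  0.32  0.03] units [-0.001  0.005  0.   ] | shift mm(goal tool axes) [8.4 1.1 8.4] units [0.28 0.04 0.28] F [ 0.   0.5 -4.5] gap 0.0528
scene 212 323 pin [0.629  0.0048 0.098 ] [-0.4149  0.0248  0.9095] sleeve c [0.5629 0.008  0.2504] [-0.4237  0.0191  0.9056] tcp [0.5686 0.0089 0.2504] [-0.4285  0.0263  0.9032] rms 0.0015 0.0014 pin mid minus sleeve axis in tool xy mm [4.94 0.95] axis diff deg (tool) [-0.55  0.33]
side 176 267 pin [0.6338 0.0074 0.098 ] [-0.4325  0.0088  0.9016] sleeve c [0.5668 0.0101 0.2504] [-0.4371  0.0143  0.8993] tcp [0.5686 0.0089 0.2504] [-0.4285  0.0263  0.9032] rms 0.0019 0.0017 pin mid minus sleeve axis in tool xy mm [5.24 0.71] axis diff deg (tool) [-0.3  -0.32]
```

Emit:
{"fn": "step_arm", "kwargs": {
  "targets": "0.17 0.03 0 0 0.004 0 -1;0 0 0.4 0 0 0 -1;0 0 0.4 0 0 0 -1;0 0 0.4 0 0 0 -1;0 0 0.3 0 0 0 -1;0 0 0.2 0 0 0 -1;0 0 0 0 0 0 -1;0 0 0 0 0 0 -1"
}}

```text
t: 20.25
tcp_pos: [0.5866, 0.0083, 0.2029]
eef_rot: [0.007, 2.7, -0.036]
ft_force: [0.7, -0.3, -3.5]
finger_gap: 0.0531
gripper_force: 43.9
```

```bash
sed -i 's/TIP=.051/TIP=.053/' h.py; python3 -c "
from h import *
st()"; python3 pinrel.py
```

```text
t 20.25 tcp [0.5866 0.0083 0.2029] h mouth mm 60.7 axis [-0.4274  0.0264  0.9037] lat(tool) mm [-4.6 -0.4] F tool [ 0.9 -0.2  3.5] M tool [-0.04  0.71  0.  ] gap 0.0531 43.9
t 20.25 tcp [0.5866 0.0083 0.2029] rot deg [-0.05  0.25  0.03] units [-0.001  0.004  0.   ] | shift mm(goal tool axes) [  4.6   0.4 -44.3] units [ 0.15  0.01 -1.48] F [ 0.7 -0.3 -3.5] gap 0.0531
scene 188 292 pin [0.6279 0.0053 0.098 ] [-0.4003  0.0131  0.9163] sleeve c [0.5814 0.0075 0.2029] [-0.4125  0.0205  0.9107] tcp [0.5866 0.0083 0.2029] [-0.4274  0.0264  0.9037] rms 0.0017 0.0016 pin mid minus sleeve axis in tool xy mm [1.3  0.21] axis diff deg (tool) [-0.77 -0.42]
side 169 239 pin [0.635  0.0073 0.098 ] [-0.4573  0.0272  0.8889] sleeve c [0.5856 0.0096 0.2029] [-0.4311  0.0102  0.9022] tcp [0.5866 0.0083 0.2029] [-0.4274  0.0264  0.9037] rms 0.0018 0.0017 pin mid minus sleeve axis in tool xy mm [1.51 0.33] axis diff deg (tool) [1.68 0.98]
```

Emit:
{"fn": "step_arm", "kwargs": {
  "targets": "0.04 0.01 0 0 0 0 -1;0 0 0.13 0 0 0 -1;0 0 0.13 0 0 0 -1;0 0 0.13 0 0 0 -1;0 0 0.1 0 0 0 -1;0 0 0 0 0 0 -1"
}}

```text
t: 20.95
tcp_pos: [0.5917, 0.0081, 0.1886]
eef_rot: [0.007, 2.7, -0.036]
ft_force: [-0.3, -0.8, -3.5]
finger_gap: 0.0529
gripper_force: 43.8
```

```bash
python3 -c "
from h import *
st()"
```

```text
t 20.95 tcp [0.5917 0.0081 0.1886] h mouth mm 45.6 axis [-0.427   0.0267  0.9038] lat(tool) mm [-3.1 -0.2] F tool [ 1.8 -0.7  3.1] M tool [0.08 0.69 0.02] gap 0.0529 43.8
```

Emit:
{"fn": "step_arm", "kwargs": {
  "targets": "0 0 0.1 0 0 0 -1;0 0 0.1 0 0 0 -1;0 0 0 0 0 0 -1"
}}

```text
t: 21.25
tcp_pos: [0.5946, 0.0077, 0.1841]
eef_rot: [0.008, 2.699, -0.037]
ft_force: [-0.2, -1.4, -2.5]
finger_gap: 0.0529
gripper_force: 44.0
```

Emit:
{"fn": "step_arm", "kwargs": {
  "targets": "0 0 0.1 0 0 0 -1;0 0 0.1 0 0 0 -1;0 0 0 0 0 0 -1"
}}

```text
t: 21.55
tcp_pos: [0.598, 0.0078, 0.184]
eef_rot: [0.007, 2.694, -0.037]
ft_force: [-21.1, 0.6, 26.7]
finger_gap: 0.0533
gripper_force: 46.5
```

Emit:
{"fn": "step_arm", "kwargs": {
  "targets": "0 0 -0.25 0 0 0 -1;0 0 0 0 0 0 -1;0 0 0 0 0 0 -1"
}}

```text
t: 21.85
tcp_pos: [0.5944, 0.0081, 0.1856]
eef_rot: [0.007, 2.697, -0.036]
ft_force: [1.0, -0.9, -2.5]
finger_gap: 0.053
gripper_force: 43.6
```

```bash
python3 -c "
from h import *
st()"; python3 pinrel.py
```

```text
t 21.85 tcp [0.5944 0.0081 0.1856] h mouth mm 41.7 axis [-0.4294  0.0266  0.9027] lat(tool) mm [-4.3 -0.2] F tool [ 0.2 -0.9  2.7] M tool [0.2  0.27 0.01] gap 0.053 43.6
t 21.85 tcp [0.5944 0.0081 0.1856] rot deg [-0.06  0.37  0.03] units [-0.001  0.006  0.001] | shift mm(goal tool axes) [  4.3   0.2 -63.3] units [ 0.14  0.01 -2.11] F [ 1.  -0.9 -2.5] gap 0.053
scene 194 284 pin [0.6237 0.0069 0.098 ] [-0.1745 -0.0824  0.9812] sleeve c [0.5877 0.0071 0.1856] [-0.4184  0.0168  0.9081] tcp [0.5944 0.0081 0.1856] [-0.4294  0.0266  0.9027] rms 0.0026 0.0015 pin mid minus sleeve axis in tool xy mm [-4.42 -1.76] axis diff deg (tool) [-14.41  -5.63]
side 142 234 pin [0.6355 0.0119 0.098 ] [-0.4903 -0.1917  0.8502] sleeve c [0.5925 0.0095 0.1856] [-0.4175  0.023   0.9084] tcp [0.5944 0.0081 0.1856] [-0.4294  0.0266  0.9027] rms 0.0026 0.0017 pin mid minus sleeve axis in tool xy mm [ 1.12 -2.71] axis diff deg (tool) [  5.21 -12.26]
```

Emit:
{"fn": "step_arm", "kwargs": {
  "targets": "0.04 0 0 0 0.006 0 -1;0 0 0 0 0 0 -1;0 0 0.06 0 0 0 -1;0 0 0.06 0 0 0 -1;0 0 0 0 0 0 -1"
}}

```text
t: 22.45
tcp_pos: [0.5957, 0.0077, 0.1838]
eef_rot: [0.007, 2.702, -0.037]
ft_force: [-1.4, -1.5, 6.9]
finger_gap: 0.0531
gripper_force: 44.4
```

```bash
python3 -c "
from h import *
st()"
```

```text
t 22.45 tcp [0.5957 0.0077 0.1838] h mouth mm 39.5 axis [-0.4255  0.0273  0.9046] lat(tool) mm [-4.7 -0.4] F tool [-1.6 -1.7 -6.8] M tool [0.32 0.   0.02] gap 0.0531 44.4
```

Emit:
{"fn": "step_arm", "kwargs": {
  "targets": "0 0 -0.3 0 0 0 -1;0 0 -0.8 0 0 0 -1;0 0 -1 0 0 0 -1;0 0 -0.8 0 0 0 -1;0 0 0 -0.006 0.105 -0.002 -1;0 0 0 -0.006 0.105 -0.002 -1;0 0 0 -0.006 0.105 -0.002 -1;0 0 0 -0.006 0.105 -0.002 -1;0 0 0 0 0 0 -1"
}}

```text
t: 23.35
tcp_pos: [0.5585, 0.0104, 0.2576]
eef_rot: [0.004, -3.132, 0.001]
ft_force: [0.3, -0.4, -4.1]
finger_gap: 0.053
gripper_force: 44.3
```

```bash
python3 - <<'E'
from h import *
plan([.56,-.371,.21],DOWN)
E
```

```text
t 23.35 tcp [0.5585 0.0104 0.2576] rot deg [-0.03 -0.55  0.15] units [-0.    -0.009  0.003] | shift mm(goal tool axes) [  -1.5 -381.4   47.6] units [ -0.05 -12.71   1.59] F [ 0.3 -0.4 -4.1] gap 0.053
```

Emit:
{"fn": "step_arm", "kwargs": {
  "targets": "0 -0.98 0.1 0 -0.009 0.003 -1;0 -0.98 0.1 0 0 0 -1;0 -0.98 0.1 0 0 0 -1;0 -0.98 0.1 0 0 0 -1;0 -0.98 0.1 0 0 0 -1;0 -0.98 0.1 0 0 0 -1;0 -0.98 0.1 0 0 0 -1;0 -0.98 0.1 0 0 0 -1;0 -0.98 0.1 0 0 0 -1;0 -0.98 0.1 0 0 0 -1;0 -0.98 0.1 0 0 0 -1;0 -0.98 0.1 0 0 0 -1"
}}

```text
t: 24.55
tcp_pos: [0.5557, -0.3421, 0.2238]
eef_rot: [0.001, 3.137, 0.0]
ft_force: [0.5, 0.2, -3.9]
finger_gap: 0.0532
gripper_force: 44.4
```

Emit:
{"fn": "step_arm", "kwargs": {
  "targets": "-0.05 -0.95 0.3 0 0 0 -1;0 0 0 0 0 0 -1;0 0 0 0 0 0 -1"
}}

```text
t: 24.85
tcp_pos: [0.5573, -0.37, 0.2145]
eef_rot: [0.002, 3.138, 0.002]
ft_force: [-0.6, 1.1, -3.7]
finger_gap: 0.0526
gripper_force: 44.5
```

```bash
python3 - <<'E'
from h import *
plan([.56,-.371,.066],DOWN)
E
```

```text
t 24.85 tcp [ 0.5573 -0.37    0.2145] rot deg [ 0.06  0.2  -0.09] units [ 0.001  0.003 -0.001] | shift mm(goal tool axes) [ -2.7  -1.  148.5] units [-0.09 -0.03  4.95] F [-0.6  1.1 -3.7] gap 0.0526
```

Emit:
{"fn": "step_arm", "kwargs": {
  "targets": "-0.1 0 0.9 0 0 0 -1;0 0 1 0 0 0 -1;0 0 1 0 0 0 -1;0 0 1 0 0 0 -1;0 0 0.7 0 0 0 -1;0 0 0.35 0 0 0 -1;0 0 0 0 0 0 -1;0 0 0 0 0 0 -1"
}}

```text
t: 25.65
tcp_pos: [0.5633, -0.371, 0.0686]
eef_rot: [-0.0, 3.135, -0.004]
ft_force: [0.4, -0.2, -3.7]
finger_gap: 0.0531
gripper_force: 44.5
```

Emit:
{"fn": "step_arm", "kwargs": {
  "targets": "0 0 0.06 0 0 0 -1;0 0 0.06 0 0 0 -1;0 0 0 0 0 0 -1"
}}

```text
t: 25.95
tcp_pos: [0.5631, -0.3716, 0.0645]
eef_rot: [0.001, 3.135, -0.004]
ft_force: [-1.5, 0.7, -3.7]
finger_gap: 0.0533
gripper_force: 44.5
```

Emit:
{"fn": "step_arm", "kwargs": {
  "targets": "0 0 0.06 0 0 0 -1;0 0 0.06 0 0 0 -1;0 0 0 0 0 0 -1"
}}

```text
t: 26.25
tcp_pos: [0.5625, -0.3711, 0.0597]
eef_rot: [0.001, 3.137, -0.002]
ft_force: [0.1, 1.3, -4.7]
finger_gap: 0.0528
gripper_force: 44.5
```

Emit:
{"fn": "step_arm", "kwargs": {
  "targets": "0 0 0.05 0 0 0 -1;0 0 0.04 0 0 0 -1;0 0 0 0 0 0 -1"
}}

```text
t: 26.55
tcp_pos: [0.5629, -0.3714, 0.0587]
eef_rot: [0.001, 3.136, -0.003]
ft_force: [-3.5, 1.2, 3.6]
finger_gap: 0.053
gripper_force: 45.1
```

Emit:
{"fn": "step_arm", "kwargs": {
  "targets": "0 0 0 0 0 0 1;0 0 0 0 0 0 1;0 0 0 0 0 0 1;0 0 0 0 0 0 1;0 0 -0.3 0 0 0 1;0 0 -0.8 0 0 0 1;0 0 -1 0 0 0 1;0 0 -1 0 0 0 1;0 0 -1 0 0 0 1"
}}

```text
t: 27.45
tcp_pos: [0.5622, -0.3711, 0.1823]
eef_rot: [0.001, 3.136, -0.003]
ft_force: [0.2, -0.7, 0.6]
finger_gap: 0.0855
gripper_force: 0.0
```

Emit:
{"fn": "step_arm", "kwargs": {
  "targets": "0.35 0.96 0 0 0 0 1;0.35 0.96 0 0 0 0 1;0.35 0.96 0 0 0 0 1;0.35 0.96 0 0 0 0 1;0.35 0.96 0 0 0 0 1;0.35 0.96 0 0 0 0 1;0.35 0.96 0 0 0 0 1;0.35 0.96 0 0 0 0 1;0 0 0 0 0 0 1;0 0 0 0 0 0 1"
}}

```text
t: 28.45
tcp_pos: [0.4785, -0.1404, 0.1805]
eef_rot: [-0.001, 3.135, -0.004]
ft_force: [0.2, -0.6, 0.2]
finger_gap: 0.0853
gripper_force: 0.0
```

```bash
python3 - <<'E'
from h import *
plan([.478,-.14,.051],DOWN)
f=grab('side'); save(f,'pics/side3.png')
g=grab('scene'); save(g,'pics/scene3.png')
cv2.imwrite('pics/c3.png',cv2.resize(np.hstack([f['img'],g['img']]),(800,300))[:,:,::-1])
E
```

```text
t 28.45 tcp [ 0.4785 -0.1404  0.1805] rot deg [-0.14  0.39  0.04] units [-0.002  0.006  0.001] | shift mm(goal tool axes) [  0.5   0.4 129.5] units [0.02 0.01 4.32] F [ 0.2 -0.6  0.2] gap 0.0853
```

View pics/c3.png

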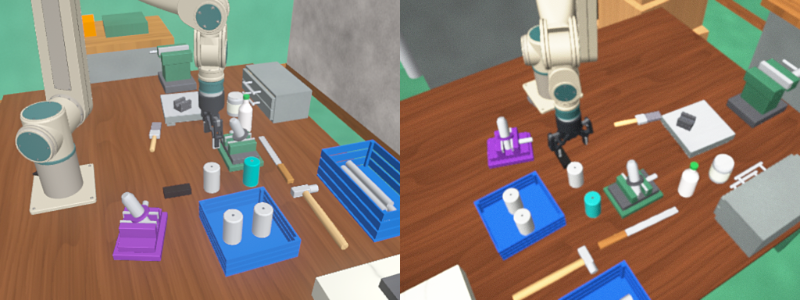

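A and B stand upright in the basket at (232,225) and (263,218) in the left half. The open gripper is above C, and the turquoise one at (252,170) is clear. I grasp C.

Emit:
{"fn": "step_arm", "kwargs": {
  "targets": "0.01 0.01 0.8 0 0.006 0 1;0 0 1 0 0 0 1;0 0 1 0 0 0 1;0 0 0.9 0 0 0 1;0 0 0.6 0 0 0 1;0 0 0 0 0 0 1;0 0 0 0 0 0 1"
}}

```text
t: 29.25
tcp_pos: [0.4785, -0.1414, 0.0508]
eef_rot: [-0.002, -3.14, 0.002]
ft_force: [0.8, -0.1, 1.4]
finger_gap: 0.0852
gripper_force: 0.0
```

Emit:
{"fn": "step_arm", "kwargs": {
  "targets": "0 0 0 0 0 0 -1;0 0 0 0 0 0 -1;0 0 0 0 0 0 -1;0 0 0 0 0 0 -1;0 0 0 0 0 0 -1;0 0 0 0 0 0 -1",
  "grip_force": 40
}}

```text
t: 29.85
tcp_pos: [0.4793, -0.1408, 0.0523]
eef_rot: [0.0, 3.14, -0.003]
ft_force: [-0.3, 2.0, 5.2]
finger_gap: 0.0518
gripper_force: 41.7
```

Emit:
{"fn": "step_arm", "kwargs": {
  "targets": "0 0 -0.5 0 0 0 -1;0 0 -1 0 0 0 -1;0 0 -1 0 0 0 -1;0 0 -1 0 0 0 -1;0 0 -1 0 0 0 -1;0 0 -1 0 0 0 -1;0 0 -0.8 0 0 0 -1;0 0 0 0.006 -0.105 0.002 -1;0 0 0 0.006 -0.105 0.002 -1;0 0 0 0.006 -0.105 0.002 -1;0 0 0 0.006 -0.105 0.002 -1;0 0 0 0 0 0 -1"
}}

```text
t: 31.05
tcp_pos: [0.4716, -0.1374, 0.2341]
eef_rot: [0.015, 2.712, -0.031]
ft_force: [-1.5, 0.1, -6.0]
finger_gap: 0.0518
gripper_force: 43.8
```

```bash
python3 - <<'E'
from h import *
plan(pinpose(.11),Rdes(PA))
E
```

```text
t 31.05 tcp [ 0.4716 -0.1374  0.2341] rot deg [ 0.06 -0.45 -0.32] units [ 0.001 -0.008 -0.005] | shift mm(goal tool axes) [-86.4 148.   24. ] units [-2.88  4.93  0.8 ] F [-1.5  0.1 -6. ] gap 0.0518
```

Emit:
{"fn": "step_arm", "kwargs": {
  "targets": "-0.58 0.98 0.16 0 -0.008 -0.005 -1;-0.58 0.98 0.16 0 0 0 -1;-0.58 0.98 0.16 0 0 0 -1;-0.58 0.98 0.16 0 0 0 -1;-0.5 0.98 0.16 0 0 0 -1;0 0 0 0 0 0 -1;0 0 0 0 0 0 -1;0 0 0 0 0 0 -1"
}}

```text
t: 31.85
tcp_pos: [0.566, 0.0058, 0.2501]
eef_rot: [0.005, 2.697, -0.039]
ft_force: [-0.5, 0.2, -3.2]
finger_gap: 0.0521
gripper_force: 44.4
```

```bash
python3 -c "
from h import *
st()
s=readout.sense();f=grab('wrist'); save(f,'pics/w4.png')"; python3 pinrel.py
```

```text
t 31.85 tcp [0.566  0.0058 0.2501] h mouth mm 112.0 axis [-0.43    0.0284  0.9024] lat(tool) mm [-5.9 -4.2] F tool [1.9 0.3 2.7] M tool [ 0.01  0.8  -0.01] gap 0.0521 44.4
t 31.9 tcp [0.566  0.0055 0.2501] rot deg [-0.18  0.45  0.11] units [-0.003  0.007  0.002] | shift mm(goal tool axes) [5.9 4.6 7.1] units [0.2  0.15 0.24] F [-0.1 -1.  -3.3] gap 0.0521
scene 208 318 pin [0.629  0.0052 0.098 ] [-0.4244  0.014   0.9054] sleeve c [0.5645 0.0048 0.2501] [-0.4247  0.0196  0.9051] tcp [0.566  0.0055 0.2501] [-0.4305  0.0286  0.9021] rms 0.0015 0.0014 pin mid minus sleeve axis in tool xy mm [6.86 4.33] axis diff deg (tool) [-0.02 -0.32]
side 173 255 pin [0.6341 0.0074 0.098 ] [-0.4354  0.0216  0.9   ] sleeve c [0.5691 0.0065 0.2501] [-0.4239 -0.0012  0.9057] tcp [0.566  0.0055 0.2501] [-0.4305  0.0286  0.9021] rms 0.0018 0.0016 pin mid minus sleeve axis in tool xy mm [6.85 4.58] axis diff deg (tool) [0.74 1.31]
```

View pics/w4.png

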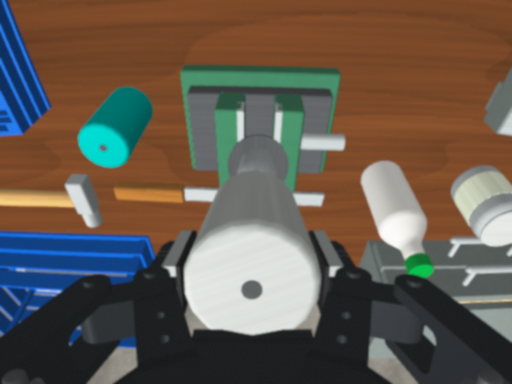

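The cap dot is at (251,290), the same place as for A, and the pin's collar shows behind the sleeve at (258,150). C is centred in the hand. I correct the line and start down.

Emit:
{"fn": "step_arm", "kwargs": {
  "targets": "0.2 0.145 0 -0.002 0.006 0.002 -1;0 0 0.4 0 0 0 -1;0 0 0.4 0 0 0 -1;0 0 0.4 0 0 0 -1;0 0 0.3 0 0 0 -1;0 0 0.2 0 0 0 -1;0 0 0 0 0 0 -1;0 0 0 0 0 0 -1"
}}

```text
t: 32.8
tcp_pos: [0.5829, 0.0092, 0.2017]
eef_rot: [0.007, 2.701, -0.035]
ft_force: [-0.8, 0.9, -3.6]
finger_gap: 0.0522
gripper_force: 44.4
```

```bash
python3 -c "
from h import *
st()"; python3 pinrel.py
```

```text
t 32.8 tcp [0.5829 0.0092 0.2017] h mouth mm 61.2 axis [-0.4264  0.0257  0.9041] lat(tool) mm [-0.7  0.5] F tool [2.3 1.  2.9] M tool [-0.02  0.72 -0.04] gap 0.0522 44.4
t 32.8 tcp [0.5829 0.0092 0.2017] rot deg [-0.01  0.19  0.04] units [-0.     0.003  0.001] | shift mm(goal tool axes) [  0.7  -0.5 -43.8] units [ 0.02 -0.02 -1.46] F [-0.8  0.9 -3.6] gap 0.0522
scene 201 297 pin [0.6282 0.0049 0.098 ] [-0.4045  0.0197  0.9143] sleeve c [0.5809 0.0084 0.2017] [-0.4308  0.0056  0.9024] tcp [0.5829 0.0092 0.2017] [-0.4264  0.0257  0.9041] rms 0.0015 0.0016 pin mid minus sleeve axis in tool xy mm [ 0.81 -1.37] axis diff deg (tool) [-1.65  0.8 ]
side 174 241 pin [0.6337 0.0081 0.098 ] [-0.4319 -0.0051  0.9019] sleeve c [0.5863 0.0107 0.2017] [-0.4157  0.0045  0.9095] tcp [0.5829 0.0092 0.2017] [-0.4264  0.0257  0.9041] rms 0.0017 0.0016 pin mid minus sleeve axis in tool xy mm [ 1.17 -1.36] axis diff deg (tool) [ 1.03 -0.55]
```

Emit:
{"fn": "step_arm", "kwargs": {
  "targets": "0.03 -0.03 0 0 0.002 0 -1;0 0 0.13 0 0 0 -1;0 0 0.13 0 0 0 -1;0 0 0.13 0 0 0 -1;0 0 0.1 0 0 0 -1;0 0 0 0 0 0 -1"
}}

```text
t: 33.5
tcp_pos: [0.5882, 0.0078, 0.1875]
eef_rot: [0.007, 2.703, -0.035]
ft_force: [1.4, -1.1, -3.5]
finger_gap: 0.052
gripper_force: 44.4
```

```bash
python3 -c "
from h import *
st()"
```

```text
t 33.5 tcp [0.5882 0.0078 0.1875] h mouth mm 46.1 axis [-0.4241  0.0259  0.9052] lat(tool) mm [ 0.5 -0.5] F tool [ 0.3 -1.   3.8] M tool [ 0.07  0.73 -0.02] gap 0.052 44.4
```

Emit:
{"fn": "step_arm", "kwargs": {
  "targets": "0 0 0.1 0 0 0 -1;0 0 0.1 0 0 0 -1;0 0 0 0 0 0 -1"
}}

```text
t: 33.8
tcp_pos: [0.5906, 0.0077, 0.1823]
eef_rot: [0.007, 2.703, -0.035]
ft_force: [0.2, -0.6, -3.5]
finger_gap: 0.0521
gripper_force: 44.4
```

Emit:
{"fn": "step_arm", "kwargs": {
  "targets": "0 0 0.1 0 0 0 -1;0 0 0.1 0 0 0 -1;0 0 0 0 0 0 -1"
}}

```text
t: 34.1
tcp_pos: [0.5931, 0.0076, 0.1767]
eef_rot: [0.007, 2.703, -0.035]
ft_force: [0.2, -0.2, -4.2]
finger_gap: 0.0521
gripper_force: 44.4
```

Emit:
{"fn": "step_arm", "kwargs": {
  "targets": "0 0 0.1 0 0 0 -1;0 0 0.1 0 0 0 -1;0 0 0 0 0 0 -1"
}}

```text
t: 34.4
tcp_pos: [0.5956, 0.0075, 0.1713]
eef_rot: [0.007, 2.703, -0.035]
ft_force: [0.6, 0.1, -3.7]
finger_gap: 0.0517
gripper_force: 44.4
```

Emit:
{"fn": "step_arm", "kwargs": {
  "targets": "0 0 0.1 0 0 0 -1;0 0 0.1 0 0 0 -1;0 0 0 0 0 0 -1"
}}

```text
t: 34.7
tcp_pos: [0.5982, 0.0073, 0.1658]
eef_rot: [0.007, 2.703, -0.035]
ft_force: [0.3, -0.4, -3.8]
finger_gap: 0.0518
gripper_force: 44.5
```

Emit:
{"fn": "step_arm", "kwargs": {
  "targets": "0 0 0.1 0 0 0 -1;0 0 0.1 0 0 0 -1;0 0 0 0 0 0 -1"
}}

```text
t: 35.0
tcp_pos: [0.6006, 0.0072, 0.1604]
eef_rot: [0.007, 2.704, -0.035]
ft_force: [0.6, -0.1, -5.3]
finger_gap: 0.052
gripper_force: 44.5
```

Emit:
{"fn": "step_arm", "kwargs": {
  "targets": "0 0 0.13 0 0 0 -1;0 0 0.1 0 0 0 -1;0 0 0 0 0 0 -1"
}}

```text
t: 35.3
tcp_pos: [0.6036, 0.007, 0.1541]
eef_rot: [0.007, 2.703, -0.035]
ft_force: [0.5, 0.8, -3.8]
finger_gap: 0.0524
gripper_force: 44.5
```

```bash
python3 -c "
from h import *
st()"
```

```text
t 35.3 tcp [0.6036 0.007  0.1541] h mouth mm 9.3 axis [-0.424   0.0256  0.9053] lat(tool) mm [ 0.6 -0.4] F tool [1.1 0.9 3.7] M tool [-0.07  0.75  0.05] gap 0.0524 44.5
```

Emit:
{"fn": "step_arm", "kwargs": {
  "targets": "0 0 0.1 0 0 0 -1;0 0 0.1 0 0 0 -1;0 0 0 0 0 0 -1"
}}

```text
t: 35.6
tcp_pos: [0.6062, 0.0068, 0.1488]
eef_rot: [0.007, 2.703, -0.035]
ft_force: [0.3, -0.2, -2.8]
finger_gap: 0.052
gripper_force: 44.5
```

Emit:
{"fn": "step_arm", "kwargs": {
  "targets": "0 0 0.06 0 0 0 -1;0 0 0.05 0 0 0 -1;0 0 0 0 0 0 -1"
}}

```text
t: 35.9
tcp_pos: [0.6077, 0.0068, 0.1461]
eef_rot: [0.007, 2.703, -0.035]
ft_force: [0.1, 0.2, -3.4]
finger_gap: 0.0522
gripper_force: 44.5
```

Emit:
{"fn": "step_arm", "kwargs": {
  "targets": "0 0 0.05 0 0 0 -1;0 0 0.04 0 0 0 -1;0 0 0 0 0 0 -1"
}}

```text
t: 36.2
tcp_pos: [0.6087, 0.0067, 0.1452]
eef_rot: [0.007, 2.702, -0.035]
ft_force: [-8.8, 0.6, 7.1]
finger_gap: 0.0517
gripper_force: 45.9
```

Emit:
{"fn": "step_arm", "kwargs": {
  "targets": "0 0 0 0 0 0 1;0 0 0 0 0 0 1;0 0 0 0 0 0 1;0 0 0 0 0 0 1;0 0 0 0 0 0 1;0 0 -0.3 0 0 0 1;0 0 -0.7 0 0 0 1;0 0 -1 0 0 0 1;0 0 -1 0 0 0 1;0 0 -0.5 0 0 0 1;0 0 0 0 0 0 1;0 0 0 0 0 0 1"
}}

```text
t: 37.4
tcp_pos: [0.5644, 0.0094, 0.2393]
eef_rot: [0.007, 2.702, -0.035]
ft_force: [0.2, -0.2, -0.1]
finger_gap: 0.0853
gripper_force: 0.0
```

```bash
python3 - <<'E'
from h import *
st()
s=readout.sense();Rt=R.from_rotvec(s['eef_rot']).as_matrix()
for n in('scene','side','wrist'):
    f=grab(n);save(f,f'pics/{n}_end.png');c=cloud(f);hs=cv2.cvtColor(f['img'],cv2.COLOR_RGB2HSV)
    d=c-PO; h=d@PA; r=np.linalg.norm(np.cross(d,PA),axis=-1)
    m=(r<.022)&(h>.075)&(h<.11)&(hs[...,1]<60); print(n,'cap h',m.sum(),np.percentile(h[m],[10,50,90]).round(4) if m.sum() else '')
    if n!='wrist':
        P=c[(hs[...,1]<70)&(h>.012)&(h<.085)&(r<.036)&(r>.02)]; o,a,e=fitcyl(P,.027,PO,PA); print(' sleeve',o.round(4),a.round(4),e.round(4),'h range',np.percentile((P-PO)@PA,[1,99]).round(3))
a=cv2.imread('pics/scene_end.png')[150:350,100:380];b=cv2.imread('pics/side_end.png')[120:350,180:400]
cv2.imwrite('pics/end.png',np.hstack([cv2.resize(a,(400,400)),cv2.resize(b,(400,400))]))
E
```

```text
t 37.4 tcp [0.5644 0.0094 0.2393] h mouth mm 103.1 axis [-0.4256  0.0258  0.9045] lat(tool) mm [ 0.1 -0.4] F tool [-0.1 -0.2  0.2] M tool [-0.02  0.43 -0.01] gap 0.0853 0.0
scene cap h 124 [0.088  0.0897 0.0912]
 sleeve [0.6295 0.0052 0.098 ] [-0.4409  0.0116  0.8975] 0.0016 h range [0.013 0.084]
side cap h 122 [0.0886 0.0911 0.0933]
 sleeve [0.6337 0.0077 0.098 ] [-0.439   0.0087  0.8984] 0.0018 h range [0.013 0.084]
wrist cap h 3099 [0.0899 0.0908 0.0917]
```

View pics/end.png

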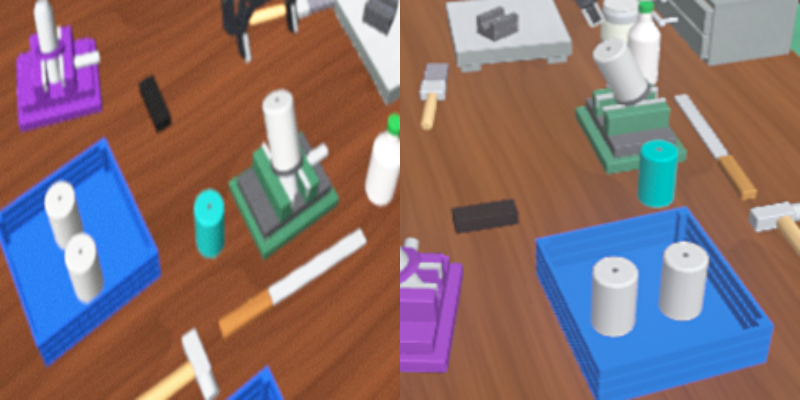

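Sleeve C sits home on the pin: its cap reads 90 to 91 mm up the axis in all three views. A and B stand in the basket, the other things have not moved, and the gripper is clear.

```bash
python3 -c "
from rig import ticket
print(ticket.job_done())"
```

```text
the job is handed in; nothing more can be done
None
```

The job is handed in: sleeve C is the good one and sits fully home on the pin, and the bad ones, A (stopped about 23 mm up) and B (about 39 mm up), stand upright in the basket; the arm took about 37 s of the 72 s.

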